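# Hang the drilling template on the corbel's twin pins

### The arm

A 7-joint arm with a two-finger parallel gripper is mounted at the origin on the work surface. World frame = base frame: x ahead of the robot, y to its left, z up, the work surface at z = 0. Lengths are in mm, angles in rad, forces in N, time in s.
With the tool pointing down it reaches from about 425 to 1025 mm from the base axis. Payload 9.4 kg.
Tool frame: the origin (TCP) lies midway between the tips of the shut fingers; the grasp point (between the pads) lies 19 mm behind it; z points along the fingers, y is the line along which they close (so a half turn about z gives the same grasp; the last joint's range is limited). The gripper opens to 85 mm and grips with 20 to 120 N. Pads are 22 mm wide; open, the fingers measure 114 mm over their backs; the gripper's body (76 mm by 85 mm) begins 54 mm behind the grasp point. The pads swing forward as they close: fully open they stand 13 mm farther back than shut.
Start: joints at [-1.293, 0.599, -0.003, 1.599, 0.002, 0.943, -0.08], TCP at [251.871, 679.842, 231.275] pointing down, gripper open.
Joint ranges: [-2.57, 2.57], [-0.35, 1.97], [-1.29, 1.29], [0.11, 2.56], [-1.05, 4.19], [0.11, 1.86], [-2.63, 2.63]. Speed limits (rad/s): [2.22, 2.22, 3.01, 3.01, 3.14, 3.14, 3.14].

### API

Orientations are given as a unit quaternion [x, y, z, w].
In Python, from station import manip gives the robot as it stands. The module is installed in compiled form; this text tells all that it offers.
- The arm moves only by the tool play_rows, never from a script. Its argument "moves" is a list of rows, each an object with "xyz": the shift along the tool's x, y, z in m, a list of three; "yaw": the turn about the tool's z in degrees. In form: [{"xyz": [dx, dy, dz], "yaw": yaw}, ...]. A call has 1 to 12 rows; each row is the pose to reach, as a shift and turn from the pose commanded when the call began, along the tool's axes at that moment; what a row does not reach only later rows make up. A row lasts 1/12 s, in which the tool goes at most 41.7 mm and 7.16 degrees, less where a joint would pass 70% of its speed; a pose out of reach is approached as far as the arm can. A call with a gripper value outside its range is refused whole. "hand" is the closure in counts, from 0 (fully open) to 255 (shut), set as the call begins (left out, the last holds). The fingers move at their own pace and stop on an object; "newtons" is the grip in N (left out, the last holds). Time passes only in rows, so rows that repeat a pose let the fingers close. It gives the time, the measured TCP pose, the force, the opening and the grip force at its end, in the units of the state.
- manip.observe(): the state, without advancing time (a new reading comes with each control period).
- manip.grab_frame(name): name is "side" or "top" or "wrist"; returns a dict with "image" (384x512x3 uint8, red, green, blue), "depth" (384x512 float32, mm along the optical axis (not along the pixel's ray), 0 where there is no reading), "fx", "fy", "cx", "cy" (pixels), "world_to_cam" (4x4, takes a point from world to camera coordinates); the wrist camera has in their place "T_tool_cam" (4x4, takes a point from camera to tool coordinates, whose origin is the TCP and whose axes are the flange's). Camera axes: x right, y down, z forward; pixel columns grow to the right and rows downward; lengths in mm; the calibration is good to about 2 mm. A picture is of the moment at which its call begins: read the wrist's pose just before it.
- manip.hand_in(): hands the job in; it is judged then, once.
The state is a dict: "time": time; "joint_pos": joint angles; "joint_vel": joint speeds; "effort": joint torques, N m; "eef_pos": TCP position; "orientation": TCP orientation; "ft_force": force on the tool from outside, world axes, zero at the start; "torque": the same for the moment, N m; "gripper_width": opening from 0.0 (shut) to 1.0 (fully open); "grasp_force": force on a finger pad.
Only numpy, scipy, OpenCV 4.12 (cv2) and the standard library are available. Lean on these libraries where they do the work, as an engineer would, in place of code of your own. Each camera call takes 0.05 s, during which the arm holds its last target. There are 200 camera calls.

### The job

Pick up the aluminium drilling template by its wooden handle, line both of its holes up with the two steel pins on the corbel blank, and lower it in your grip onto both pins at once (either way round) until it lies flat and fully home on the wood; then let go. The pin pair is clamped somewhere along its slot, so feel or look for where the holes drop. Carry it rather than dropping it, and leave the mallet, gouge, wax tin and strop where they are.

Things in the scene. Friction and masses are not known exactly. Their poses are not given: they have to be found in the camera images.
- template_handle (a point): grip of the loose drilling template (0.3 to 0.6 kg): an upright dark wood bar on the middle of the plate, 70 mm long (along x), 24 mm thick (along y), its top 55 mm above the plate. This point is on the bar's centre line, 40 mm above the plate's underside, 23 mm below the bar's top; z up. Home on the corbel it is 40 mm above point corbel_top; riding on the pin tips, 70 mm.
- template_plate (a point): centre of the template's plate: flat aluminium 200 x 90 x 8 mm, long side along x, 36 mm below the grip point. Two round 16 mm through holes on its long centre line, 65 mm either side of the centre; the small dark bushings are no holes. It starts flat on the bench and fits either way round.
- corbel_top (a point): centre of the flat top of the corbel blank, 60 mm above the bench, z up. The blank is a fixed pale wood block 220 x 110 x 60 mm, long side along x, with a scroll roll across each end, lower than the top. A dark slot with the pins runs along the top's centre line (x).
- corbel: the same blank; origin at the centre of its underside. Two fixed steel pins stand up 30 mm from its top, 14 mm diameter (last 2 mm bevelled to 11 mm), 130 mm apart along its x, at y = 0. The middle of the pair is anywhere from x = -18 to +18 mm; that place is not reported and must be felt for or seen. Pins do not move.
- mallet: carver's mallet standing on its head, dark wood, 82 mm across, 218 mm tall, loose; origin at the centre of its underside. Bystander.
- gouge: gouge lying on the bench, about 225 mm long, 26 mm thick wooden handle, loose; origin under the middle of its length, x along it towards the blade. Bystander.
- wax_tin: round wax tin, 80 mm across, 60 mm tall, loose; origin at the centre of its underside. Bystander.
- strop: flat cork-faced strop board 50 x 170 x 18 mm, long side along its y, loose; origin at the centre of its underside. Bystander.
Things that resemble listed ones, but are neither listed nor needed, are in the scene too. Of the things that look like the part that bears template_handle, take the one that is farthest from the robot's base at the start.

How it is judged:
By the outcome, as a careful person would: the job done as asked, in the order asked, and still so for the second after the job is handed in, with the robot touching nothing.
It also fails if it takes over 67 s, if anything falls off the work surface, if the arm or the gripper's body presses on something with over 40 N, if the wrist force passes 120 N, or if a joint passes its speed limit or range.

## Working session

There is one attempt and no reset: what is moved stays moved. The work goes in short steps, Python scripts to look and compute and a tool call to move; the robot and the scene stay as the last step left them, time stands still between calls to the robot, and variables do not carry over. Pictures are saved under pics/ and viewed, at most 10 in all, crops included, and the job is handed in when it is done.

Besides the shell and the picture viewer there is one more tool, called after "Call:" as name(argument=value, ...) on one line, values as JSON. play_rows: Moves the arm, as the interface text tells. Its arguments: {"type":"object","properties":{"moves":{"type":"array","items":{"type":"object","properties":{"xyz":{"type":"array","items":{"type":"number"}},"yaw":{"type":"number"}}}},"hand":{"type":"number"},"newtons":{"type":"number"}},"required":["moves"]}

```bash
mkdir -p pics
cat > h.py <<'E'
import numpy as np,cv2
from station import manip
def grab(n):
    s=manip.observe(); f=manip.grab_frame(n)
    np.savez('%s.npz'%n,**{k:np.array(v) for k,v in f.items()},eef=s['eef_pos'],q=s['orientation']); return load(n)
def load(n):
    from scipy.spatial.transform import Rotation as R
    f=dict(np.load('%s.npz'%n))
    if 'world_to_cam' in f: f['T']=np.linalg.inv(f['world_to_cam'])
    else:
        A=np.eye(4);A[:3,:3]=R.from_quat(f['q']).as_matrix();A[:3,3]=f['eef'];f['T']=A@f['T_tool_cam']
    return f
def ray(f,u,v,z):
    d=f['T'][:3,:3]@np.array([(u-f['cx'])/f['fx'],(v-f['cy'])/f['fy'],1]);o=f['T'][:3,3]
    return o+d*(z-o[2])/d[2]
def cloud(f):
    v,u=np.mgrid[:384,:512];d=f['depth']
    P=np.stack([(u-f['cx'])/f['fx']*d,(v-f['cy'])/f['fy']*d,d],-1)
    P=P@f['T'][:3,:3].T+f['T'][:3,3];P[d==0]=np.nan;return P
def save(f,p,c=None,s=1):
    im=f['image'][...,::-1]
    if c: im=im[c[1]:c[3],c[0]:c[2]]
    cv2.imwrite('pics/'+p,cv2.resize(im,None,fx=s,fy=s,interpolation=cv2.INTER_CUBIC))
E
python3 - <<'E'
from h import *
print(manip.observe())
a=grab('top');b=grab('side');grab('wrist')
cv2.imwrite('pics/a.png',a['image'][...,::-1]);cv2.imwrite('pics/b.png',b['image'][...,::-1])
E
```

```text
{'time': 0.0, 'joint_pos': array([-1.29267017,  0.60011891, -0.00255756,  1.60012279,  0.00182429,
        0.94289   , -0.07979001]), 'joint_vel': array([-5.52893410e-05,  5.91757153e-04, -5.94216151e-04, -3.62514055e-04,
       -1.81416095e-03,  4.63868444e-04,  2.42874393e-05]), 'effort': array([ 2.47808784e-04, -7.76455736e+01,  1.56475257e+00, -2.58009499e+01,
        1.22805830e-02,  8.77168874e-03,  1.81386758e-05]), 'eef_pos': array([251.7362327 , 679.39746385, 230.42376638]), 'orientation': array([ 1.76437240e-01,  9.84311592e-01, -7.66210244e-04, -5.97698573e-05]), 'ft_force': array([-0.24450021,  0.35608764,  0.27956239]), 'torque': array([ 0.03349564, -0.05385693, -0.0040944 ]), 'grasp_force': 0.0, 'gripper_width': 0.9986125722238083}
```

View pics/a.png

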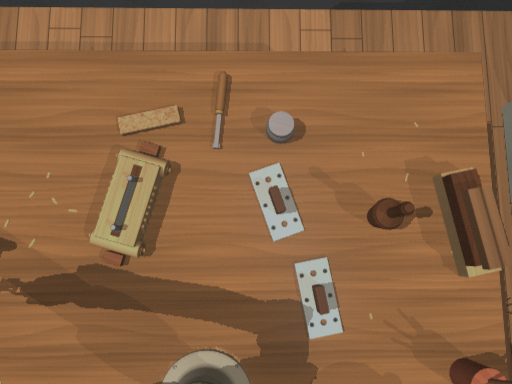

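View pics/b.png

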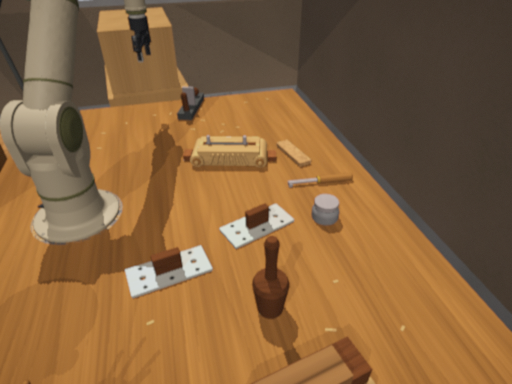

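Top view: two plate-with-handle candidates, at (276,202) and (319,298). The base is near (205,385), so the farther one is (276,202). The corbel is at (130,203) with pins near (135,172) and (117,230). Next I measure both and take a close crop.

Run:
```python
from h import *
f=load('top');P=cloud(f);im=f['image'].astype(int)
save(f,'c.png',(230,150,360,350),3)
hsv=cv2.cvtColor(f['image'],cv2.COLOR_RGB2HSV)
print('cam',f['T'][:3,3],f['fx'])
for n,(x0,y0,x1,y1) in dict(A=(240,155,310,248),B=(288,250,350,345)).items():
    m=((hsv[...,1]<60)&(hsv[...,2]>130)).astype(np.uint8);k=np.zeros_like(m);k[y0:y1,x0:x1]=1;m*=k
    c=max(cv2.findContours(m,0,2)[0],key=cv2.contourArea);r=cv2.minAreaRect(c);bx=cv2.boxPoints(r)
    W=np.array([ray(f,u,v,8) for u,v in bx]);e=[np.linalg.norm(W[i]-W[i-1]) for i in range(4)]
    i=int(np.argmax(e));d=W[i]-W[i-1];ctr=W.mean(0)
    print(n,ctr.round(1),np.round(e,1),'ang',np.degrees(np.arctan2(d[1],d[0])),'dist',np.hypot(*ctr[:2]),'depth z',np.nanmedian(P[m>0][:,2]))
    # bar top by depth
    t=(P[...,2]>50)&(k>0);Q=P[t];rr=cv2.minAreaRect(Q[:,:2].astype(np.float32));print(' bar',t.sum(),rr,np.nanmedian(Q[:,2]))
k=np.zeros(im.shape[:2],bool);k[140:265,80:175]=1
for lo,hi in((52,66),(70,100)):
    t=k&(P[...,2]>lo)&(P[...,2]<hi);Q=P[t];print(lo,t.sum(),cv2.minAreaRect(Q[:,:2].astype(np.float32)),np.nanmedian(Q[:,2]))
    if lo==70:print(np.c_[np.argwhere(t)[:,::-1],Q].round(0))
save(f,'d.png',(80,130,180,270),4)
```

```text
cam [ 373.65005391 -124.35034305 1037.59864923] 378.7538628838171
A [ 509.5 -188.1    8. ] [200.   92.6 201.2  90.6] ang -161.0444881879222 dist 543.1548002485504 depth z 7.463029594296131
 bar 251 ((510.29840087890625, -188.16017150878906), (69.60576629638672, 24.088272094726562), 19.2529239654541) 62.285573101955606
B [ 251.4 -297.5    8. ] [200.4  92.3 201.3  90.1] ang -169.6635681696635 dist 389.53579322017805 depth z 7.520759923437822
 bar 283 ((252.2963104248047, -297.4621887207031), (69.30001831054688, 24.29930305480957), 10.097662925720215) 62.219009000851315
52 3562 ((507.49969482421875, 201.23663330078125), (118.48052978515625, 222.30711364746094), 72.43022918701172) 59.707820602113486
70 74 ((498.62322998046875, 204.77505493164062), (13.067463874816895, 141.8816375732422), 73.83380126953125) 87.98021754533255
[[129. 175. 566. 187.  92.]
 [130. 175. 567. 186.  89.]
 [128. 176. 564. 191.  89.]
 [129. 176. 564. 187.  92.]
 [130. 176. 565. 186.  88.]
 [131. 176. 565. 183.  88.]
 [132. 176. 565. 181.  87.]
 [127. 177. 562. 193.  89.]
 [128. 177. 561. 190.  91.]
 [129. 177. 562.
[... 1104 characters left out ...]
 [115. 226. 438. 218.  90.]
 [116. 226. 438. 217.  86.]
 [117. 226. 439. 217.  77.]
 [118. 226. 439. 216.  73.]
 [111. 227. 436. 229.  87.]
 [112. 227. 435. 224.  93.]
 [113. 227. 436. 223.  89.]
 [114. 227. 436. 220.  91.]
 [115. 227. 436. 219.  87.]
 [116. 227. 436. 217.  84.]
 [117. 227. 436. 216.  80.]
 [118. 227. 437. 217.  70.]
 [111. 228. 433. 227.  89.]
 [112. 228. 433. 224.  92.]
 [113. 228. 433. 223.  89.]
 [114. 228. 433. 219.  91.]
 [115. 228. 433. 217.  91.]
 [116. 228. 433. 217.  84.]
 [117. 228. 434. 217.  76.]
 [112. 229. 431. 225.  88.]
 [113. 229. 431. 223.  88.]
 [114. 229. 431. 220.  90.]
 [115. 229. 431. 219.  85.]
 [116. 229. 431. 219.  79.]
 [117. 229. 431. 218.  74.]]
```

View pics/c.png

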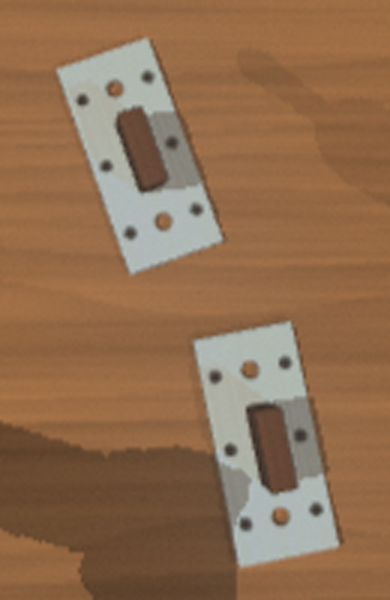

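View pics/d.png

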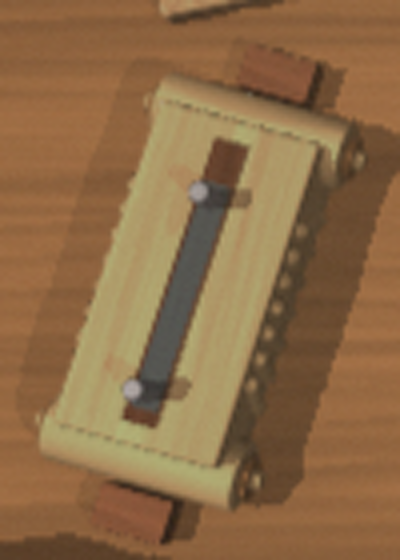

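The crop confirms the choice: A is at (276,202), with its plate centre at (509.5,-188), and B is nearer the base. The pin tips are at about (130,178) and (113,227). Next I work out the approach.

```bash
cat >> h.py <<'E'
def to(x,y,z,ang):
    from scipy.spatial.transform import Rotation as R
    s=manip.observe();M=R.from_quat(s['orientation']).as_matrix();a=np.degrees(np.arctan2(M[1,0],M[0,0]))
    d=M.T@(np.array([x,y,z])-s['eef_pos'])/1000;yaw=-((ang-a+180)%360-180)
    print('t',round(s['time'],2),'eef',s['eef_pos'].round(1),'ang',round(a,2),'F',s['ft_force'].round(1),'w',round(float(s['gripper_width']),3),'gf',s['grasp_force'],'q',np.round(s['joint_pos'],2))
    print('shift',d.round(4),'yaw',round(yaw,2));return d,yaw
E
python3 - <<'E'
from h import *
to(460,250,230,199);to(480,200,230,180);to(510,-188,200,199)
E
```

```text
t 0.15 eef [251.8 679.5 230.6] ang 159.67 F [0.4 0.2 1.3] w 1.001 gf 0.0 q [-1.29  0.6  -0.    1.6   0.    0.94 -0.08]
shift [-0.3445 -0.3304  0.0011] yaw -39.33
t 0.15 eef [251.8 679.5 230.6] ang 159.67 F [0.4 0.2 1.3] w 1.001 gf 0.0 q [-1.29  0.6  -0.    1.6   0.    0.94 -0.08]
shift [-0.3806 -0.3703  0.0011] yaw -20.33
t 0.15 eef [251.8 679.5 230.6] ang 159.67 F [0.4 0.2 1.3] w 1.001 gf 0.0 q [-1.29  0.6  -0.    1.6   0.    0.94 -0.08]
shift [-0.5435 -0.7237  0.0316] yaw -39.33
```

Call:
play_rows(moves=[{"xyz": [-0.385,-0.37,-0.05],"yaw": 0},{"xyz": [-0.385,-0.37,-0.05],"yaw": 0},{"xyz": [-0.385,-0.37,-0.05],"yaw": 0},{"xyz": [-0.385,-0.37,-0.05],"yaw": 0},{"xyz": [-0.385,-0.37,-0.05],"yaw": 0},{"xyz": [-0.385,-0.37,-0.05],"yaw": 0},{"xyz": [-0.385,-0.37,-0.05],"yaw": 0},{"xyz": [-0.385,-0.37,-0.05],"yaw": 0},{"xyz": [-0.385,-0.37,-0.05],"yaw": 0},{"xyz": [-0.385,-0.37,-0.05],"yaw": 0},{"xyz": [-0.385,-0.37,-0.05],"yaw": 0},{"xyz": [-0.385,-0.37,-0.05],"yaw": 0}])

```text
time: 1.15
eef_pos: [469.0, 229.7, 278.2]
orientation: [0.176, 0.984, 0.0, 0.0]
ft_force: [0.8, 0.2, 0.2]
gripper_width: 1.0
grasp_force: 0.0
```

Call:
play_rows(moves=[{"xyz": [-0.02,0,0],"yaw": 0},{"xyz": [-0.04,-0.02,0],"yaw": 0},{"xyz": [-0.04,-0.02,0],"yaw": 0},{"xyz": [-0.04,-0.02,0],"yaw": 0},{"xyz": [-0.04,-0.02,0],"yaw": 0}])

```text
time: 1.57
eef_pos: [498.8, 199.4, 277.7]
orientation: [0.176, 0.984, 0.0, -0.0]
ft_force: [-0.1, 0.7, 0.5]
gripper_width: 1.002
grasp_force: 0.0
```

Run:
```python
from h import *
w=grab('wrist');print(w['T_tool_cam'].round(3),w['fx']);save(w,'w1.png')
to(510,-188,200,199)
```

```text
[[-1.0000e-03 -9.5300e-01 -3.0400e-01  7.7037e+01]
 [ 1.0000e+00 -0.0000e+00 -1.0000e-03  3.7500e-01]
 [ 1.0000e-03 -3.0400e-01  9.5300e-01 -1.4210e+02]
 [ 0.0000e+00  0.0000e+00  0.0000e+00  1.0000e+00]] 273.8173700685634
t 1.62 eef [498.6 199.9 277.8] ang 159.74 F [0.3 1.6 0.2] w 1.0 gf 0.0 q [-0.53  0.32  0.06  1.98 -0.03  0.84  0.76]
shift [-0.1451 -0.3599  0.0777] yaw -39.26
```

View pics/w1.png

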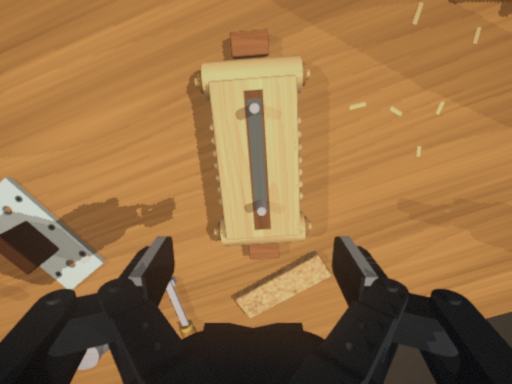

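The wrist view shows the pin tips at (254,108) and (262,211), with the corbel edges and slot clear. I'll measure the pins from the wrist and top views and use the slot/corbel axis as a check.

Run:
```python
from h import *
w=load('wrist');t=load('top')
def blobs(f,seeds,r):
    g=cv2.cvtColor(f['image'],cv2.COLOR_RGB2HSV);out=[]
    for u,v in seeds:
        m=((g[...,1]<50)&(g[...,2]>135)).astype(np.uint8);k=np.zeros_like(m);k[v-r:v+r+1,u-r:u+r+1]=1;m*=k
        n,l,s,c=cv2.connectedComponentsWithStats(m);i=1+np.argmax(s[1:,4]);p=ray(f,*c[i],90);out.append(p);print(c[i].round(2),s[i],p.round(1))
    d=out[0]-out[1];print('mid',((out[0]+out[1])/2).round(1),'len',np.linalg.norm(d).round(1),'ang',np.degrees(np.arctan2(d[1],d[0])).round(2))
blobs(w,[(254,108),(262,211)],8);blobs(t,[(130,178),(113,227)],6)
P=cloud(w)
for n,f in(('w',w),('t',t)):
    P=cloud(f);c=np.hypot(P[...,0]-507,P[...,1]-201)<140
    m=c&(abs(P[...,2]-60)<3);Q=P[m][:,:2].astype(np.float32);print(n,cv2.minAreaRect(Q),np.nanmedian(P[m][:,2]))
```

```text
[254.12 107.78] [249 103  11  11  96] [436.4 224.3  90. ]
[261.16 210.75] [257 207   9   9  68] [560.5 188.2  90. ]
mid [498.4 206.2  90. ] len 129.3 ang 163.79
[129.   177.43] [127 176   5   4  14] [560.6 187.8  90. ]
[112.47 226.87] [111 225   4   5  15] [435.9 223.8  90. ]
mid [498.2 205.8  90. ] len 129.7 ang -16.13
w ((508.4207763671875, 202.6753692626953), (109.80062103271484, 219.6016082763672), 73.82357788085938) 59.68534100928167
t ((507.90985107421875, 202.1828155517578), (110.63130950927734, 219.22975158691406), 73.71834564208984) 59.79136736237899
```

Call:
play_rows(moves=[{"xyz": [-0.02,-0.04,0],"yaw": -6},{"xyz": [-0.145,-0.36,0.06],"yaw": -39},{"xyz": [-0.145,-0.36,0.06],"yaw": -39},{"xyz": [-0.145,-0.36,0.06],"yaw": -39},{"xyz": [-0.145,-0.36,0.06],"yaw": -39},{"xyz": [-0.145,-0.36,0.06],"yaw": -39},{"xyz": [-0.145,-0.36,0.06],"yaw": -39},{"xyz": [-0.145,-0.36,0.06],"yaw": -39},{"xyz": [-0.145,-0.36,0.06],"yaw": -39},{"xyz": [-0.145,-0.36,0.06],"yaw": -39},{"xyz": [-0.145,-0.36,0.06],"yaw": -39},{"xyz": [-0.145,-0.36,0.06],"yaw": -39}])

```text
time: 2.62
eef_pos: [510.0, -189.3, 217.4]
orientation: [-0.161, 0.987, 0.0, -0.0]
ft_force: [-0.3, 0.5, -0.4]
gripper_width: 1.003
grasp_force: 0.0
```

Run:
```python
from h import *
w=grab('wrist');save(w,'w2.png')
P=cloud(w);c=np.hypot(P[...,0]-510,P[...,1]+188)<125
m=c&(P[...,2]>55)&(P[...,2]<70);print('bar',m.sum(),cv2.minAreaRect(P[m][:,:2].astype(np.float32)),np.nanmedian(P[m][:,2]))
m=c&(P[...,2]>5)&(P[...,2]<12);print('plate',m.sum(),cv2.minAreaRect(P[m][:,:2].astype(np.float32)),np.nanmedian(P[m][:,2]))
to(510,-188,100,199);to(510,-188,21,199)
```

```text
bar 1276 ((510.5009460449219, -188.49871826171875), (68.61753845214844, 23.566877365112305), 19.2508487701416) 62.44666250633702
plate 8759 ((511.39617919921875, -188.0613250732422), (200.35670471191406, 90.26407623291016), 19.435890197753906) 7.6591909079537
t 2.67 eef [ 510.3 -187.8  217.7] ang -161.28 F [0.5 1.  0.2] w 0.999 gf 0.0 q [ 0.26  0.4  -0.01  2.03  0.01  0.71  2.14]
shift [ 0.0003 -0.0002  0.1177] yaw -0.28
t 2.67 eef [ 510.3 -187.8  217.7] ang -161.28 F [0.5 1.  0.2] w 0.999 gf 0.0 q [ 0.26  0.4  -0.01  2.03  0.01  0.71  2.14]
shift [ 0.0003 -0.0003  0.1967] yaw -0.28
```

View pics/w2.png

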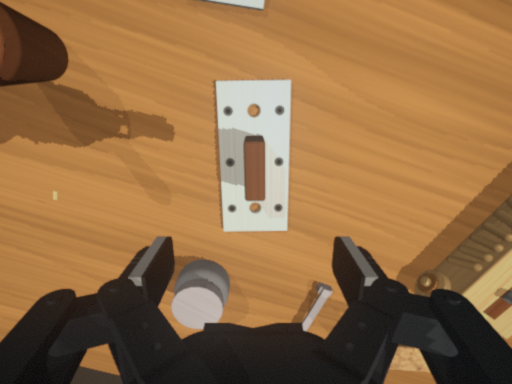

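The grasp view shows the template below, with its holes at (254,110) and (255,208). All measurements agree, so I descend.

Call:
play_rows(moves=[{"xyz": [0,0,0.04],"yaw": -0.6},{"xyz": [0,0,0.08],"yaw": -0.6},{"xyz": [0,0,0.12],"yaw": -0.6},{"xyz": [0,0,0.15],"yaw": -0.6},{"xyz": [0,0,0.17],"yaw": -0.6},{"xyz": [0,0,0.185],"yaw": -0.6},{"xyz": [0,0,0.195],"yaw": -0.6},{"xyz": [0,0,0.195],"yaw": -0.6},{"xyz": [0,0,0.195],"yaw": -0.6}])

```text
time: 3.42
eef_pos: [510.6, -187.5, 23.1]
orientation: [-0.168, 0.986, 0.0, 0.0]
ft_force: [-0.1, 0.5, 0.3]
gripper_width: 1.002
grasp_force: 0.0
```

Call:
play_rows(moves=[{"xyz": [0,0,0],"yaw": 0},{"xyz": [0,0,0],"yaw": 0},{"xyz": [0,0,0],"yaw": 0},{"xyz": [0,0,0],"yaw": 0},{"xyz": [0,0,0],"yaw": 0},{"xyz": [0,0,0],"yaw": 0},{"xyz": [0,0,0],"yaw": 0},{"xyz": [0,0,0],"yaw": 0},{"xyz": [0,0,0],"yaw": 0},{"xyz": [0,0,0],"yaw": 0},{"xyz": [0,0,0],"yaw": 0},{"xyz": [0,0,0],"yaw": 0}], hand=255, newtons=70)

```text
time: 4.42
eef_pos: [510.2, -188.8, 23.6]
orientation: [-0.167, 0.986, -0.0, 0.0]
ft_force: [-1.8, 0.5, 7.8]
gripper_width: 0.272
grasp_force: 70.0
```

Call:
play_rows(moves=[{"xyz": [0,0,-0.01],"yaw": 0},{"xyz": [0,0,-0.03],"yaw": 0},{"xyz": [0,0,-0.06],"yaw": 0},{"xyz": [0,0,-0.09],"yaw": 0},{"xyz": [0,0,-0.12],"yaw": 0},{"xyz": [0,0,-0.14],"yaw": 0},{"xyz": [0,0,-0.15],"yaw": 0},{"xyz": [0,0,-0.15],"yaw": 0},{"xyz": [0,0,-0.15],"yaw": 0}])

```text
time: 5.17
eef_pos: [509.7, -188.8, 172.7]
orientation: [-0.167, 0.986, 0.0, -0.0]
ft_force: [-0.9, -0.1, -6.0]
gripper_width: 0.277
grasp_force: 69.5
```

Run:
```python
from h import *
w=grab('wrist');save(w,'w3.png')
to(498.3,206,190,163.8);to(498.3,206,120,163.8)
```

```text
t 5.22 eef [ 509.3 -188.7  171.9] ang -160.73 F [-0.4  0.  -5. ] w 0.275 gf 69.53255653381348 q [ 0.26  0.46 -0.02  2.07  0.01  0.61  2.14]
shift [-0.1199  0.3762 -0.0179] yaw 35.47
t 5.22 eef [ 509.3 -188.7  171.9] ang -160.73 F [-0.4  0.  -5. ] w 0.275 gf 69.53255653381348 q [ 0.26  0.46 -0.02  2.07  0.01  0.61  2.14]
shift [-0.12    0.3762  0.0521] yaw 35.47
```

View pics/w3.png

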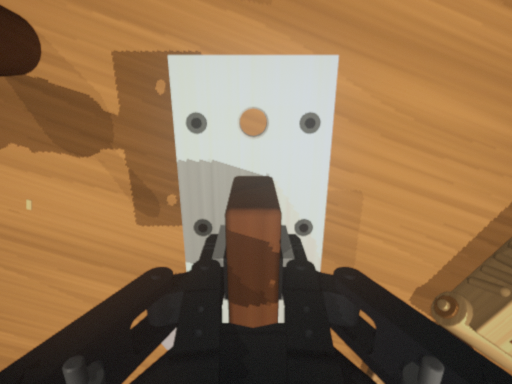

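The template is held (about 5 N) and level, with the front hole at (254,122). I measure where that hole sits in the tool frame.

```bash
cat > hole.py <<'E'
from h import *
from scipy.spatial.transform import Rotation as R
w=load('wrist');P=cloud(w);M=R.from_quat(w['q']).as_matrix();g=cv2.cvtColor(w['image'],cv2.COLOR_RGB2HSV)
L=lambda p:M.T@(p-w['eef'])
zt=w['eef'][2]-23.4+8
m=((g[...,1]<60)&(g[...,2]>110)).astype(np.uint8);m[:20]=0
k=(abs(P[...,2]-zt)<5);print('zt',zt,np.nanmedian(P[k][:,2]),k.sum())
cs,h=cv2.findContours(m,cv2.RETR_CCOMP,cv2.CHAIN_APPROX_NONE)
for c in cs:
    (u,v),r=cv2.minEnclosingCircle(c)
    if abs(u-254)<8 and abs(v-122)<8 and 8<r<22:
        q=np.array([L(ray(w,a,b,zt))[:2] for a,b in c[:,0]]);(x,y),rr=cv2.minEnclosingCircle(q.astype(np.float32));print('hole',(u,v),r,'tool',x,y,'rad',rr,q.mean(0))
Q=np.array([L(p) for p in P[k]])[:,:2]
for x in(55,65,80,90):
    s=Q[abs(Q[:,0]-x)<4];print(x,s[:,1].min().round(1),s[:,1].max().round(1),s[:,1].mean().round(1))
print('xmax',Q[:,0].max())
E
python3 hole.py
```

```text
zt 157.28885544734518 156.65366877657692 25624
hole (252.92857360839844, 121.64286041259766) 14.682106018066406 tool 64.75475311279297 -0.2748119831085205 rad 8.16686725616455 [64.76791379 -0.38166951]
55 -45.5 44.5 -0.3
65 -45.6 44.5 -0.4
80 -45.5 44.8 -0.5
90 -45.7 44.6 -0.5
xmax 99.11427288707931
```

Call:
play_rows(moves=[{"xyz": [-0.02,0.04,-0.018],"yaw": 3},{"xyz": [-0.04,0.08,-0.018],"yaw": 7},{"xyz": [-0.06,0.12,-0.018],"yaw": 11},{"xyz": [-0.07,0.15,-0.018],"yaw": 15},{"xyz": [-0.08,0.19,-0.018],"yaw": 19},{"xyz": [-0.09,0.23,-0.018],"yaw": 23},{"xyz": [-0.1,0.26,-0.018],"yaw": 27},{"xyz": [-0.105,0.3,-0.018],"yaw": 31},{"xyz": [-0.11,0.33,-0.018],"yaw": 34},{"xyz": [-0.115,0.36,-0.018],"yaw": 35.5},{"xyz": [-0.12,0.376,-0.018],"yaw": 35.5},{"xyz": [-0.12,0.376,-0.018],"yaw": 35.5}])

```text
time: 6.22
eef_pos: [497.7, 210.6, 188.8]
orientation: [0.138, 0.99, -0.0, -0.001]
ft_force: [0.8, 0.2, -5.2]
gripper_width: 0.269
grasp_force: 70.6
```

Call:
play_rows(moves=[{"xyz": [0,0,0],"yaw": 0},{"xyz": [0,0,0],"yaw": 0},{"xyz": [0,0,0],"yaw": 0}])

```text
time: 6.47
eef_pos: [499.1, 204.1, 190.1]
orientation: [0.142, 0.99, -0.001, -0.001]
ft_force: [0.4, -0.1, -5.2]
gripper_width: 0.275
grasp_force: 70.6
```

```bash
python3 - <<'E'
from h import *
w=grab('wrist');save(w,'w4.png');save(grab('side'),'s4.png',(160,80,320,200),4)
to(498.3,206,125,163.8)
E
python3 hole.py
```

```text
t 6.57 eef [499.4 204.2 190.6] ang 163.66 F [ 0.4 -0.2 -5. ] w 0.269 gf 70.55286526679993 q [-0.62  0.44  0.17  2.07 -0.12  0.64  0.92]
shift [0.0015 0.0014 0.0656] yaw -0.14
zt 174.69023786605135 174.1253888777081 25609
55 -45.1 45.0 -0.0
65 -45.4 44.9 -0.1
80 -45.4 45.0 -0.1
90 -45.1 45.0 -0.1
xmax 99.10214178376488
```

View pics/w4.png

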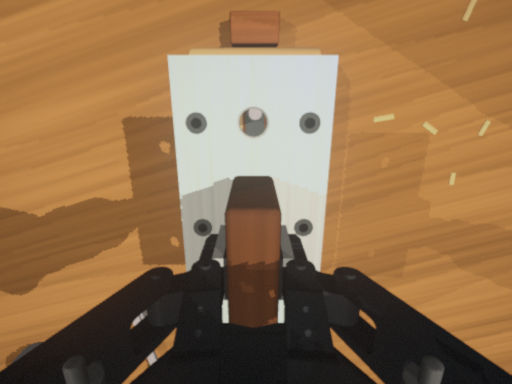

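The pin shows through the front hole at (255,114), close to the hole centre at (254,122). I correct and lower to just above the tips.

Call:
play_rows(moves=[{"xyz": [0.0015,0.0015,0.02],"yaw": -0.1},{"xyz": [0.0015,0.0015,0.045],"yaw": -0.1},{"xyz": [0.0015,0.0015,0.06],"yaw": -0.1},{"xyz": [0.0015,0.0015,0.068],"yaw": -0.1},{"xyz": [0.0015,0.0015,0.07],"yaw": -0.1},{"xyz": [0.0015,0.0015,0.07],"yaw": -0.1},{"xyz": [0.0015,0.0015,0.07],"yaw": -0.1}])

```text
time: 7.15
eef_pos: [498.8, 207.3, 121.6]
orientation: [0.141, 0.99, 0.0, 0.0]
ft_force: [0.1, 0.7, -4.5]
gripper_width: 0.271
grasp_force: 70.3
```

```bash
python3 - <<'E'
from h import *
w=grab('wrist');save(w,'w5.png',(180,80,330,190),5)
to(498.3,206.3,118,163.8)
E
python3 hole.py
```

```text
t 7.2 eef [498.9 207.5 121.8] ang 163.85 F [ 1.  -0.2 -4.9] w 0.273 gf 70.2683973312378 q [-0.59  0.54  0.14  2.13 -0.15  0.48  0.95]
shift [ 0.0003 -0.0013  0.0038] yaw 0.05
zt 106.19378965195534 105.55176318794213 25632
hole (253.0, 122.0) 14.035768508911133 tool 64.49143981933594 0.16682690382003784 rad 7.746914863586426 [63.86933621  0.78432248]
55 -45.0 45.1 -0.0
65 -45.3 45.2 -0.1
80 -45.1 45.1 -0.1
90 -45.3 45.0 0.0
xmax 99.18294341852847
```

View pics/w5.png

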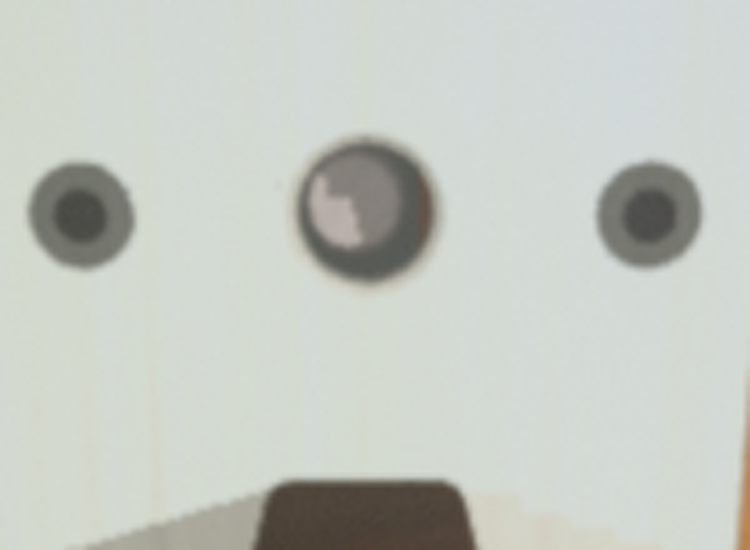

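The close view shows the pin tip at crop (356,200) inside the hole centred at (368,210), so the pin sits about 1.3 mm to the image left. I cast both points to get the correction.

Run:
```python
from h import *
from scipy.spatial.transform import Rotation as R
w=load('wrist');M=R.from_quat(w['q']).as_matrix()
for c,z in(((368,210),106),((356,200),90)):print(c,(M.T@(ray(w,180+(c[0]-2)/5,80+(c[1]-2)/5,z)-w['eef'])).round(2))
s=[];
to(498.3,206.3,118,163.8)
```

```text
(368, 210) [64.78  0.42 15.54]
(356, 200) [64.75 -1.05 31.54]
t 7.2 eef [498.9 207.5 121.8] ang 163.85 F [ 1.  -0.2 -4.9] w 0.273 gf 70.2683973312378 q [-0.59  0.54  0.14  2.13 -0.15  0.48  0.95]
shift [ 0.0003 -0.0013  0.0038] yaw 0.05
```

Call:
play_rows(moves=[{"xyz": [0.0002,-0.0014,0],"yaw": 0},{"xyz": [0.0002,-0.0014,0],"yaw": 0},{"xyz": [0.0002,-0.0014,0.004],"yaw": 0},{"xyz": [0.0002,-0.0014,0.007],"yaw": 0},{"xyz": [0.0002,-0.0014,0.01],"yaw": 0},{"xyz": [0.0002,-0.0014,0.012],"yaw": 0},{"xyz": [0.0002,-0.0014,0.014],"yaw": 0},{"xyz": [0.0002,-0.0014,0.014],"yaw": 0}])

```text
time: 7.87
eef_pos: [497.4, 206.1, 106.4]
orientation: [0.14, 0.99, -0.0, -0.0]
ft_force: [-0.2, 0.7, -4.4]
gripper_width: 0.273
grasp_force: 70.5
```

It is 7 mm onto the pins with no reaction force, so I continue down.

Call:
play_rows(moves=[{"xyz": [0,0,0.004],"yaw": 0},{"xyz": [0,0,0.008],"yaw": 0},{"xyz": [0,0,0.012],"yaw": 0},{"xyz": [0,0,0.016],"yaw": 0},{"xyz": [0,0,0.019],"yaw": 0},{"xyz": [0,0,0.021],"yaw": 0},{"xyz": [0,0,0.021],"yaw": 0}])

```text
time: 8.45
eef_pos: [497.5, 206.1, 85.4]
orientation: [0.14, 0.99, -0.0, -0.0]
ft_force: [-0.0, -0.6, -3.7]
gripper_width: 0.272
grasp_force: 70.5
```

Call:
play_rows(moves=[{"xyz": [0,0,0.001],"yaw": 0},{"xyz": [0,0,0.0015],"yaw": 0},{"xyz": [0,0,0.002],"yaw": 0},{"xyz": [0,0,0.0025],"yaw": 0},{"xyz": [0,0,0.0025],"yaw": 0},{"xyz": [0,0,0.0025],"yaw": 0}])

```text
time: 8.95
eef_pos: [497.7, 206.2, 83.6]
orientation: [0.14, 0.99, 0.0, 0.0]
ft_force: [-0.9, -0.4, -2.2]
gripper_width: 0.277
grasp_force: 70.9
```

Call:
play_rows(moves=[{"xyz": [0,0,0.0005],"yaw": 0},{"xyz": [0,0,0.001],"yaw": 0},{"xyz": [0,0,0.001],"yaw": 0},{"xyz": [0,0,0.001],"yaw": 0}])

```text
time: 9.28
eef_pos: [497.8, 206.2, 83.6]
orientation: [0.14, 0.99, 0.0, 0.0]
ft_force: [-3.8, -0.8, 13.3]
gripper_width: 0.273
grasp_force: 73.1
```

It is seated, with the force turning upward at the right height. I release and retreat.

Call:
play_rows(moves=[{"xyz": [0,0,-0.001],"yaw": 0},{"xyz": [0,0,-0.001],"yaw": 0},{"xyz": [0,0,-0.001],"yaw": 0},{"xyz": [0,0,-0.001],"yaw": 0},{"xyz": [0,0,-0.001],"yaw": 0},{"xyz": [0,0,-0.001],"yaw": 0},{"xyz": [0,0,-0.001],"yaw": 0},{"xyz": [0,0,-0.001],"yaw": 0},{"xyz": [0,0,-0.001],"yaw": 0},{"xyz": [0,0,-0.001],"yaw": 0}], hand=0)

```text
time: 10.12
eef_pos: [497.7, 206.2, 83.4]
orientation: [0.14, 0.99, -0.0, 0.0]
ft_force: [-0.4, 0.5, -0.9]
gripper_width: 1.001
grasp_force: 0.0
```

Call:
play_rows(moves=[{"xyz": [0,0,-0.02],"yaw": 0},{"xyz": [0,0,-0.05],"yaw": 0},{"xyz": [0,0,-0.09],"yaw": 0},{"xyz": [0,0,-0.13],"yaw": 0},{"xyz": [0,0,-0.17],"yaw": 0},{"xyz": [0,0,-0.2],"yaw": 0},{"xyz": [0,0,-0.2],"yaw": 0},{"xyz": [0,0,-0.2],"yaw": 0}])

```text
time: 10.78
eef_pos: [498.2, 206.5, 285.3]
orientation: [0.14, 0.99, 0.001, 0.002]
ft_force: [0.1, -0.7, -0.1]
gripper_width: 0.997
grasp_force: 0.0
```

Run:
```python
from h import *
w=grab('wrist');save(w,'w6.png');P=cloud(w);print(manip.observe()['gripper_width'])
c=np.hypot(P[...,0]-498,P[...,1]-206)<110
m=c&(abs(P[...,2]-68)<3.5);Q=P[m];r=cv2.minAreaRect(Q[:,:2].astype(np.float32));print(r,np.median(Q[:,2]))
print('tilt',np.linalg.lstsq(np.c_[Q[:,:2]-[498,206],np.ones(len(Q))],Q[:,2],rcond=None)[0])
m=c&(P[...,2]>112);print('bar top',np.median(P[m][:,2]))
```

```text
1.0016578205519708
((499.46185302734375, 205.26527404785156), (90.21210479736328, 199.9196014404297), 73.87615203857422) 67.67260172471396
tilt [-4.40493971e-04 -1.15092604e-03  6.76678303e+01]
bar top 362.4700693429786
```

View pics/w6.png

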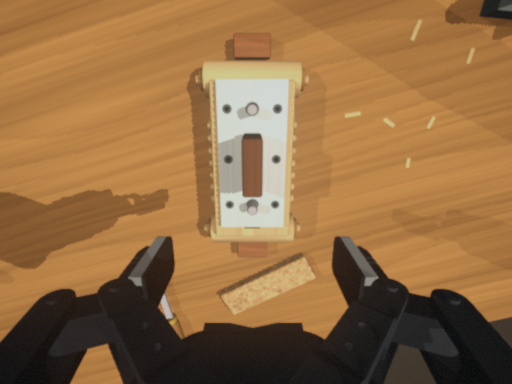

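The plate lies flat with its top at 67.7 mm (68 expected), and both pins stand through the holes at (252,110) and (252,207). The bystanders were not touched.

```bash
python3 -c "
from station import manip
print(manip.hand_in())"
```

```text
the job is handed in; nothing more can be done
None
```

The template is on both pins, flat and fully home on the corbel blank, released with the arm clear, and the job was handed in at about 11 s.

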